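Find the full reagent cartridge by weight and dock it

TASK

Two of the three closed reagent cartridges are empty and one is full: lift them to find the full one by its weight, put any empty one back down upright about where it stood, then set the full one into the sloped dock of the dosing unit (do not drop it in) and press it fully home, so that its rim lies flush on the dock's face, and let go. Leave everything else on the bench where it is.

Things in the scene. Friction and masses are not known exactly. Their poses are not given: they have to be found in the camera images.
- cartridge_a_mid (a point): One of three cartridges that look alike: closed white box 90 x 44 x 60 tall, grey rim on it 106 x 60 x 8 thick, on that, centred, an upright grip fin 64 x 20 x 42 tall; 110 tall in all. Length along its x, z up; same after a half turn. Point: its centre, half-way up: 55 above the foot, 13 below the rim's top, 34 below the fin's middle (grip there, across its 20 mm). Starts upright on the bench
- cartridge_b_mid (a point): Cartridge of the same shape, sizes and point as the other two. Of the three, two (any two) are empty and weigh 160 to 240 g each, one is full and weighs 470 to 630 g; only the weight tells them apart
- cartridge_c_mid (a point): Cartridge of the same shape, sizes and point as the other two; which of the three is full must be found by lifting
- dock_mouth (a point): Grey block, face 160 (x) x 116 (y) mm sloped 30 degrees, facing up and towards the robot. Point: mid-mouth of its rectangular recess, on the face. z points out, square to the face; x up the slope along the recess's length, y its width. Recess 94 x 48, 74 deep, mouth chamfered 4 mm: 2 mm of play a side. Cartridge goes in foot first along -z, either way round, till its rim lies on the face
- dosing_unit: White bench unit, fixed, that carries the dock on its robot side; 230 (x) x 150 (y) mm, with a housing 134 tall behind the dock's upper end. Origin on the bench, straight below the point dock_mouth (which is 112 mm up); z up. Docked fully home, a cartridge has its centre 5 mm below the dock's face
- balance (a joint): The whole dock block is the pan of a spring balance: it sinks along its own axis (-z of dock_mouth) by this much (m). 0 when empty; with the robot off it, about 1 mm under an empty docked cartridge and 2.7 to 3.6 mm under the full one (1500 N/m); stop at 4.5 mm, which it reaches while a cartridge is being pressed home
- contact_block (a joint): Stiff black block (56 x 28 mm) in the recess, sliding along the dock's axis. 0 = raised, top 46 mm below the face: a cartridge resting on it has its rim 14 mm proud. 0.014 (m) = the rim lies on the face; stop at 0.016. Starts within 2 mm of raised. Takes about 14 N to move, no spring, stays where pushed; a cartridge's weight does not move it
- vial: bystander: small amber vial, 26 across, 55 tall, standing between two cartridges; origin at its foot
- jar_1: bystander: clear jar with a white cap, 52 across, 75 tall; origin at its foot
- jar_2: bystander: clear jar with a white cap, 52 across, 75 tall; origin at its foot
- jar_3: bystander: clear jar with a white cap, 52 across, 75 tall; origin at its foot
- wash_bottle: bystander: white bottle with a red cap, 72 across, 170 tall; origin at its foot
- beaker: bystander: glass beaker, 68 across, 85 tall; origin at its foot
- spatula: bystander: spatula 160 long lying on the bench; origin about its middle
Things that resemble listed ones, but are neither listed nor needed, are in the scene too. Leave any pink, purple or yellow look-alike of the part that bears cartridge_b_mid alone.

How it is judged:
By the outcome, as a careful person would: the job done as asked, in the order asked, and still so for the second after the job is handed in, with the robot touching nothing.
It also fails if it takes over 67 s, if anything falls off the work surface, if the arm or the gripper's body presses on something with over 40 N, if the wrist force passes 120 N, or if a joint passes its speed limit or range.

ROBOT

A 7-joint arm with a two-finger parallel gripper is mounted at the origin on the work surface. World frame = base frame: x ahead of the robot, y to its left, z up, the work surface at z = 0. Lengths are in m, angles in rad, forces in N, time in s.
With the tool pointing down it reaches from about 0.4 to 0.85 m from the base axis. Payload 4.5 kg.
Tool frame: the origin (TCP) lies on the centre line of the jaws, within the pads' length; the fingertips stand 11 mm ahead of it and the grasp point (between the pads) lies 8 mm behind it; x points along the fingers, y is the direction in which the jaws open and shut, and the axes are right-handed (so a half turn about x gives the same grasp; the last joint's range is limited). The gripper opens to 85 mm and grips with 20 to 120 N. Pads are 22 mm wide; open, the fingers measure 114 mm over their backs; the gripper's body (76 mm by 85 mm) begins 54 mm behind the grasp point. The pads swing forward as they close: fully open they stand 13 mm farther back than shut.
Start: joints at [0.034, 0.689, -0.195, 1.565, 0.157, 0.902, -0.215], TCP at [0.625, 0, 0.242] pointing down, gripper open.
Joint ranges: [-3.01, 3.01], [-0.46, 2.08], [-1.47, 1.51], [0.13, 2.56], [-1, 4.14], [0.04, 2.09], [-2.66, 2.66]. Speed limits (rad/s): [2.57, 2.57, 3.14, 3.14, 3.14, 3.14, 3.14].

INTERFACE

Orientations are given as a unit quaternion [w, x, y, z].
In Python, from bench import manip gives the robot as it stands. Calls block until the motion is done:
- manip.movep(position, orientation): joint-space move of the TCP to a pose.
- manip.move_l(position, ori=None, v=0.15, contact_N=None): straight line of the TCP; ori=None keeps the orientation; v is the mean speed in m/s. With contact_N (N) it stops when the force on the tool has changed by that much, and returns True; else False.
- manip.set_joints(angles): joint-space move.
- manip.command_gripper(opening, squeeze=None): finger opening in m; squeeze is the grip in N (None keeps the last); returns when the fingers have stopped.
- manip.wait(seconds).
- manip.solve_ik(position, orientation): joint angles nearest the present ones, or None.
- manip.get_obs(): the state.
- manip.snapshot(name): name is "scene" or "side" or "wrist"; returns the picture (420x560x3 uint8, blue, green, red); there is no depth.
- manip.camera_model(name): a dict with "fx", "fy", "cx", "cy" (pixels), "T" (4x4, takes a point from camera to world coordinates); the wrist camera has in their place "hand_eye" (4x4, takes a point from camera to tool coordinates, whose origin is the TCP and whose axes are the tool frame's). Camera axes: x right, y up, looking along -z (the intrinsics and any distortion apply to the point x, -y, -z); pixel columns grow to the right and rows downward; lengths in m; the calibration is good to about 2 mm. A picture is of the moment at which its call begins: read the wrist's pose just before it. camera_model takes no time and is no camera call.
A pose or a line that the arm cannot do raises manip.MotionError and nothing moves.
- manip.job_done(): hands the job in, once; it reports no verdict.
The state is a dict: "clock": time; "qpos": joint angles; "qvel": joint speeds; "effort": joint torques, N m; "eef_pos": TCP position; "eef_rot": TCP orientation; "wrist_force": force on the tool from outside, world axes, zero at the start; "wrist_torque": the same for the moment, N m; "width": finger opening in m.
Only numpy, scipy, OpenCV 4.12 (cv2) and the standard library are available. Lean on these libraries where they do the work, as an engineer would, in place of code of your own. Each camera call takes 0.05 s, during which the arm holds its last target.

## Working session

There is one attempt and no reset: what is moved stays moved. The work goes in short steps, each a Python script; the robot and the scene stay as the last script left them, time stands still between calls to the robot, and variables do not carry over. Pictures are saved under pics/ and viewed, and the job is handed in when it is done.

```bash
ls; mkdir -p pics
python3 - <<'E'
from bench import manip
import cv2
for n in ("scene","side","wrist"):
    im=manip.snapshot(n); cv2.imwrite(f"pics/{n}0.png",im)
    m=manip.camera_model(n); print(n,m)
o=manip.get_obs(); print(o)
E
```

```text
pics
scene {'fx': 403.54993711362914, 'fy': 403.54993711362914, 'cx': 284.6172118654666, 'cy': 214.6105065695072, 'T': array([[ 0.07056853, -0.57449219,  0.81546233,  1.31461915],
       [ 0.99750275,  0.04301003, -0.05602144,  0.00508909],
       [-0.00288918,  0.81737926,  0.57609269,  0.64034187],
       [ 0.        ,  0.        ,  0.        ,  1.        ]])}
side {'fx': 529.9032634572463, 'fy': 529.9032634572463, 'cx': 267.7341260932278, 'cy': 211.04874647181543, 'T': array([[-0.79123521,  0.30135183, -0.53210329, -0.13288293],
       [-0.6114565 , -0.37816863,  0.69506074,  0.97404488],
       [ 0.00823306,  0.87531455,  0.48348388,  0.73308145],
       [ 0.        ,  0.        ,  0.        ,  1.        ]])}
wrist {'fx': 327.1119231463398, 'fy': 327.1119231463398, 'cx': 279.5393936501182, 'cy': 207.71228131308754, 'hand_eye': array([[ 5.76028990e-05,  2.68925500e-01, -9.63160979e-01,
        -1.31900063e-01],
       [ 9.99999686e-01, -7.77157243e-04, -1.57185063e-04,
         8.17319560e-04],
       [-7.90798603e-04, -9.63160668e-01, -2.68925460e-01,
        -6.83077633e-02],
       [ 0.00000000e+00,  0.00000000e+00,  0.00000000e+00,
         1.00000000e+00]])}
{'clock': 0.15, 'qpos': array([ 0.03376597,  0.68980183, -0.19452548,  1.56610512,  0.1573161 ,
        0.90249147, -0.21511572]), 'qvel': array([-0.00014983, -0.0034842 , -0.00058804, -0.00143697,  0.00034546,
        0.0004019 ,  0.00176666]), 'effort': array([-6.29315091e-04, -5.39936972e+01, -1.26815826e+00, -1.58719003e+01,
        9.24438267e-03,  6.49630194e-03,  1.79077297e-06]), 'eef_pos': array([ 6.24522129e-01, -1.89939633e-05,  2.41661659e-01]), 'eef_rot': array([-0.49969943, -0.49959537, -0.50034641,  0.50035829]), 'wrist_force': array([ 0.21325561, -0.11548414,  0.64097773]), 'wrist_torque': array([ 0.03594686, -0.04233367, -0.03546137]), 'width': 0.08535940244685729}
```

View pics/scene0.png

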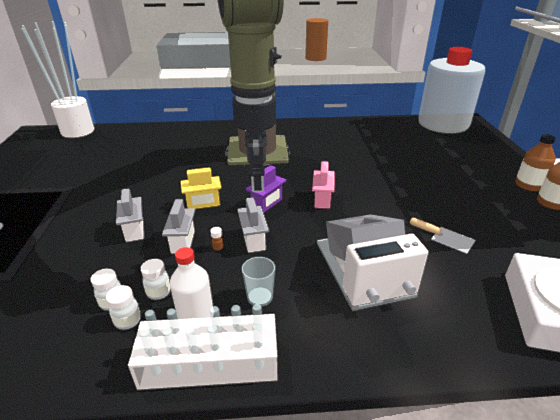

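View pics/side0.png

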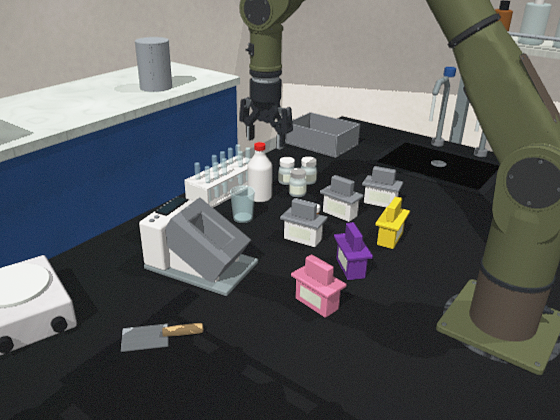

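View pics/wrist0.png

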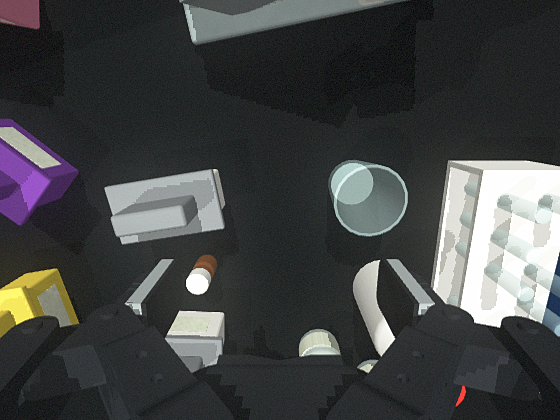

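```bash
cat > h.py <<'E'
import numpy as np, cv2
from scipy.spatial.transform import Rotation as Rn
def R_of(q): q=np.asarray(q,float); return Rn.from_quat([q[1],q[2],q[3],q[0]]).as_matrix()
def q_of(R): q=Rn.from_matrix(R).as_quat(); return np.array([q[3],q[0],q[1],q[2]])
def camT(m,obs=None):
    if "T" in m: return m["T"]
    E=np.eye(4); E[:3,:3]=R_of(obs["eef_rot"]); E[:3,3]=obs["eef_pos"]; return E@m["hand_eye"]
def proj(m,T,P):
    P=np.atleast_2d(P); c=(P-T[:3,3])@T[:3,:3]
    return np.c_[m["fx"]*c[:,0]/-c[:,2]+m["cx"], m["fy"]*(-c[:,1])/-c[:,2]+m["cy"]]
def ray(m,T,uv,z):
    d=T[:3,:3]@np.array([(uv[0]-m["cx"])/m["fx"],-(uv[1]-m["cy"])/m["fy"],-1.]); o=T[:3,3]
    return o+d*(z-o[2])/d[2]
E
python3 - <<'E'
import cv2
a=cv2.imread("pics/scene0.png")[160:265,100:290]; cv2.imwrite("pics/c1.png",cv2.resize(a,None,fx=4,fy=4,interpolation=cv2.INTER_CUBIC))
a=cv2.imread("pics/side0.png")[150:260,270:420]; cv2.imwrite("pics/c2.png",cv2.resize(a,None,fx=5,fy=5,interpolation=cv2.INTER_CUBIC))
a=cv2.imread("pics/side0.png")[185:300,130:265]; cv2.imwrite("pics/c3.png",cv2.resize(a,None,fx=5,fy=5,interpolation=cv2.INTER_CUBIC))
a=cv2.imread("pics/scene0.png")[205:310,310:440]; cv2.imwrite("pics/c4.png",cv2.resize(a,None,fx=5,fy=5,interpolation=cv2.INTER_CUBIC))
E
python3 - <<'E'
from h import *
from bench import manip
m=manip.camera_model("scene");T=m["T"]
for uv in [(127,198),(178,210),(252,208)]: print(ray(m,T,uv,0.09))
m=manip.camera_model("side");T=m["T"]
for uv in [(384,175),(342,186),(302,210)]: print(ray(m,T,uv,0.09))
print(R_of(manip.get_obs()["eef_rot"]).round(2))
E
```

```text
[ 0.43350364 -0.33225048  0.09      ]
[ 0.49719288 -0.19621258  0.09      ]
[ 0.50195118 -0.01829351  0.09      ]
[ 0.44449131 -0.32839583  0.09      ]
[ 0.50218215 -0.19067134  0.09      ]
[ 0.51062058 -0.00864481  0.09      ]
[[-0.  1.  0.]
 [-0.  0. -1.]
 [-1. -0.  0.]]
```

View pics/c1.png

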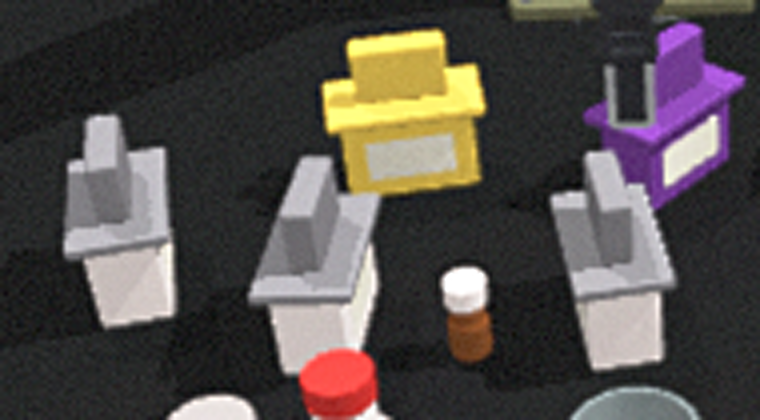

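View pics/c2.png

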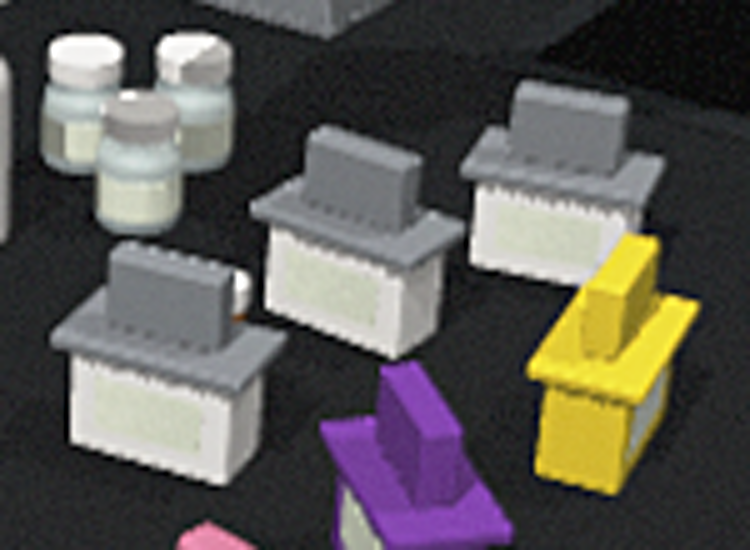

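View pics/c3.png

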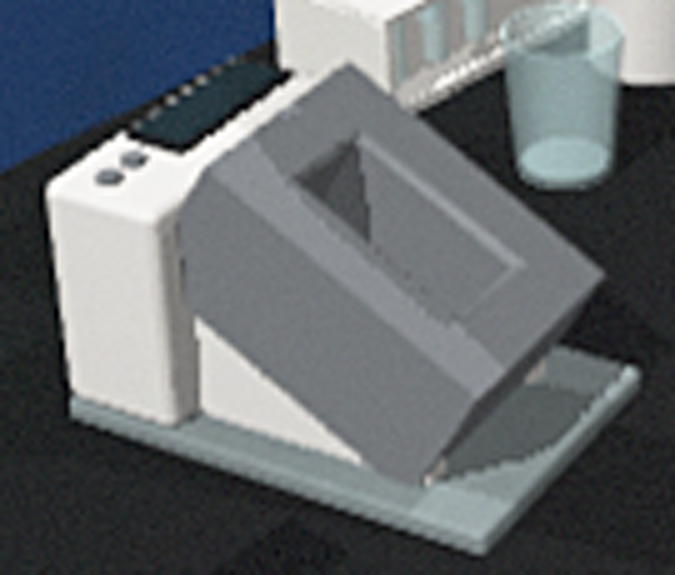

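View pics/c4.png

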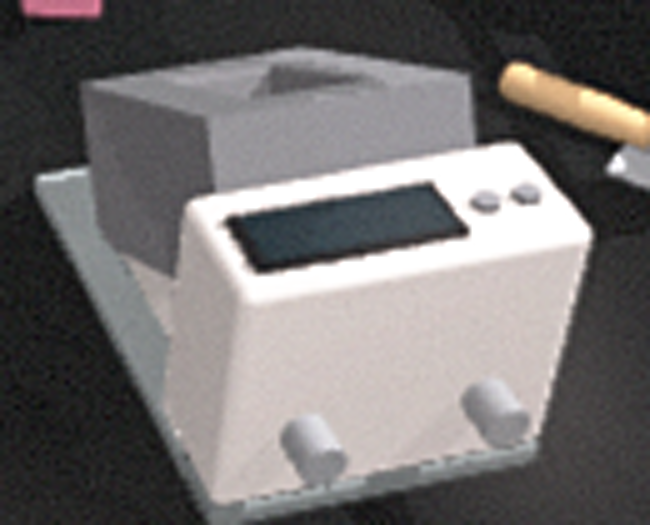

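```bash
cat > fit.py <<'E'
from h import *
from bench import manip
from scipy.optimize import least_squares
S=lambda x,y:((x+.5)/5-.5+270,(y+.5)/5-.5+150)
Q=lambda x,y:((x+.5)/4-.5+100,(y+.5)/4-.5+160)
r=lambda a,b:(.053*a,.03*b,.068); f=lambda a,b:(.045*a,.022*b,0); n=lambda a,b:(.032*a,.010*b,.110)
D={'C':([(r(1,1),S(52,338)),(r(-1,1),S(240,380)),(r(-1,-1),S(287,337)),(f(1,1),S(70,442)),(f(-1,1),S(222,485)),(f(-1,-1),S(262,437)),
 (n(1,1),S(110,252)),(n(1,-1),S(125,241)),(n(-1,1),S(225,282)),(n(-1,-1),S(236,270))],
 [(r(1,-1),Q(579,291)),(r(1,1),Q(672,280)),(r(-1,-1),Q(552,195)),(f(1,-1),Q(590,367)),(f(1,1),Q(662,358)),(n(-1,-1),Q(587,155)),(n(-1,1),Q(615,152))]),
'B':([(r(1,1),S(250,210)),(r(-1,1),S(408,268)),(r(-1,-1),S(463,228)),(f(1,1),S(265,308)),(f(-1,1),S(395,358)),(f(-1,-1),S(437,322)),
 (n(1,1),S(303,140)),(n(1,-1),S(318,127)),(n(-1,1),S(412,165)),(n(-1,-1),S(423,153))],
 [(r(1,-1),Q(250,292)),(r(1,1),Q(345,292)),(r(-1,1),Q(380,197)),(f(1,-1),Q(283,370))]),
'A':([(r(1,1),S(460,170)),(r(-1,1),S(640,202)),(r(-1,-1),S(665,160)),(f(1,1),S(470,265)),
 (n(1,1),S(512,97)),(n(1,-1),S(520,83)),(n(-1,1),S(620,112)),(n(-1,-1),S(630,98))],
 [(r(1,-1),Q(65,245)),(r(1,1),Q(170,235)),(r(-1,1),Q(163,148)),(f(1,-1),Q(105,325)),(f(1,1),Q(175,315))])}
M={k:manip.camera_model(k) for k in("side","scene")}
def pts(p,L): c,s=np.cos(p[2]),np.sin(p[2]); L=np.array(L); return np.c_[p[0]+c*L[:,0]-s*L[:,1],p[1]+s*L[:,0]+c*L[:,1],L[:,2]]
def fit(views,p0,off=None):
    def fun(p):
        e=[]
        for k,v in views:
            e.append((proj(M[k],M[k]["T"],pts(p,[a for a,_ in v]))-np.array([b for _,b in v])).ravel())
        return np.concatenate(e)
    s=least_squares(fun,p0,loss='soft_l1'); return s.x,fun(s.x)
if __name__=="__main__":
  for k in D:
    for nm,vs in (("both",[("side",D[k][0]),("scene",D[k][1])]),("side",[("side",D[k][0])]),("scene",[("scene",D[k][1])])):
        p,e=fit(vs,[.5,-.1,0]); print(k,nm,p.round(4),np.abs(e).max().round(1),np.sqrt((e**2).mean()).round(2))
E
python3 fit.py
```

```text
C both [ 0.5119 -0.0186  0.1495] 2.2 0.84
C side [ 0.5115 -0.0183  0.1623] 2.2 0.75
C scene [ 0.5136 -0.0184  0.1404] 1.5 0.86
B both [ 0.5059 -0.1959 -0.0491] 1.8 0.98
B side [ 0.5054 -0.1935 -0.0021] 1.7 0.87
B scene [ 0.5049 -0.1967 -0.0692] 1.9 0.91
A both [ 0.4472 -0.3279  0.2184] 1.4 0.68
A side [ 0.4457 -0.3241  0.2377] 1.0 0.46
A scene [ 0.4469 -0.3295  0.2358] 1.2 0.66
```

```bash
cat > dock.py <<'E'
from h import *
def dockR(phi):
    # z_d = (-sin30,0,cos30), x_d=(cos30,0,sin30) yawed by phi
    s,c=.5,np.sqrt(.75)
    R=np.array([[c,0,-s],[0,1,0],[s,0,c]])
    return Rn.from_euler('z',phi).as_matrix()@R
def dockpts(p,L,h=0.112): return np.array(L)@dockR(p[2]).T+np.array([p[0],p[1],h])
E
python3 - <<'E'
from fit import *; from dock import *
S=lambda x,y:((x+.5)/5-.5+130,(y+.5)/5-.5+185)
F=lambda a,b:(.08*a,.058*b,0)
v=[(F(1,-1),S(350,62)),(F(-1,-1),S(605,272)),(F(-1,1),S(475,390)),(F(1,1),S(205,170))]
r=lambda a,b:(.051*a,.028*b,0)
w=[(r(1,1),S(293,180)),(r(1,-1),S(362,133)),(r(-1,-1),S(524,265)),(r(-1,1),S(450,325))]
for V in (v,w,v+w):
    fun=lambda p:(proj(M["side"],M["side"]["T"],dockpts(p,[a for a,_ in V]))-np.array([b for _,b in V])).ravel()
    s=least_squares(fun,[.6,.25,0]); print(s.x.round(4),fun(s.x).round(1))
E
```

```text
[0.6    0.2266 0.1895] [-0.4 -0.8  0.   0.   0.7  1.4 -0.4 -1.1]
[0.5984 0.2303 0.1405] [-1.  -0.4 -0.1 -1.4 -0.1  1.   1.1  0.5]
[0.5992 0.2284 0.1782] [-0.3 -0.5 -0.1  0.7 -0.1  2.  -0.7 -0.8 -0.7 -0.4 -0.5 -1.6  0.2  0.1
  2.2 -0.2]
```

```bash
cat > poses.py <<'E'
from dock import *
C={'A':(.4470,-.3275,.225),'B':(.5057,-.1955,-.035),'C':(.5122,-.0185,.150)}
def grasp(p,z=.084,flip=1):
    yc=np.array([-np.sin(p[2]),np.cos(p[2]),0]);x=np.array([0,0,-1.]);y=flip*yc
    return np.array([p[0],p[1],z]),q_of(np.c_[x,y,np.cross(x,y)])
def dpose(p,h,flip=1,h0=.112,dx=0,dy=0):
    """TCP height h above face along dock z"""
    R=dockR(p[2]);x=-R[:,2];y=flip*R[:,1]
    return dockpts(p,[(dx,dy,h)],h0)[0],q_of(np.c_[x,y,np.cross(x,y)])
DK=(.599,.2285,.178)
E
python3 - <<'E'
from poses import *
from bench import manip
for f in (1,-1):
    for k in C:
        for z in (.084,.2,.26):
            q=manip.solve_ik(*grasp(C[k],z,f)); print(f,k,z,None if q is None else q.round(2))
    for h in (.02,.1,.16,.2):
        q=manip.solve_ik(*dpose(DK,h,f)); print(f,'dock',h,None if q is None else q.round(2))
E
```

```text
1 A 0.084 [ 0.89  0.9  -0.58  1.89  0.83  0.62  1.56]
1 A 0.2 [ 0.97  0.74 -0.72  1.81  0.64  0.84  1.73]
1 A 0.26 [ 0.99  0.66 -0.76  1.74  0.54  0.96  1.81]
1 B 0.084 [ 0.56  0.86 -0.47  1.93  0.75  0.53  1.1 ]
1 B 0.2 [ 0.66  0.7  -0.63  1.85  0.57  0.78  1.26]
1 B 0.26 [ 0.69  0.62 -0.67  1.78  0.48  0.91  1.34]
1 C 0.084 [ 0.21  0.84 -0.45  2.02  0.8   0.47  0.89]
1 C 0.2 [ 0.34  0.67 -0.65  1.93  0.59  0.74  1.06]
1 C 0.26 [ 0.39  0.59 -0.71  1.86  0.5   0.87  1.15]
1 dock 0.02 [ 0.14  1.12 -1.26  2.11  1.87  1.2  -0.33]
1 dock 0.1 [ 0.14  0.92 -1.25  2.18  1.73  1.1  -0.36]
1 dock 0.16 [ 0.15  0.76 -1.25  2.2   1.6   1.   -0.33]
1 dock 0.2 [-0.81  0.41  0.3   2.25  1.5   0.07 -0.3 ]
-1 A 0.084 [ 0.54  0.84  0.01  1.91 -0.01  0.4  -0.78]
-1 A 0.2 [ 0.5   0.65  0.08  1.84 -0.08  0.66 -0.72]
-1 A 0.26 [ 0.48  0.57  0.12  1.77 -0.09  0.8  -0.71]
-1 B 0.084 [ 0.22  0.83  0.11  1.95 -0.22  0.37 -1.11]
-1 B 0.2 [ 0.16  0.65  0.2   1.87 -0.2   0.64 -1.12]
-1 B 0.26 [ 0.14  0.57  0.23  1.81 -0.17  0.79 -1.14]
-1 C 0.084 [-0.11  0.81  0.09  2.03 -0.22  0.3  -1.26]
-1 C 0.2 [-0.16  0.61  0.17  1.96 -0.18  0.58 -1.29]
-1 C 0.26 [-0.18  0.52  0.2   1.89 -0.15  0.74 -1.32]
-1 dock 0.02 [-0.41  0.79 -0.19  2.14  2.3   0.41  2.11]
-1 dock 0.1 [-0.57  0.62  0.01  2.21  2.35  0.25  2.01]
-1 dock 0.16 [-0.73  0.5   0.22  2.24  2.31  0.12  2.04]
-1 dock 0.2 None
```

Run:
```python
from poses import *
from bench import manip
import pickle
manip.movep(*dpose(DK,.125))
manip.wait(.15)
o=manip.get_obs(); im=manip.snapshot("wrist"); cv2.imwrite("pics/dock1.png",im)
pickle.dump(o,open("dock1.pkl","wb")); print(o["clock"],o["eef_pos"],o["qpos"].round(2), dpose(DK,.125)[0],np.abs(o["qvel"]).max(),o["wrist_force"])
T=camT(manip.camera_model("wrist"),o)
print(proj(manip.camera_model("wrist"),T,dockpts(DK,[(a*.051,b*.028,0) for a in(1,-1) for b in (1,-1)])).round(0))
```

```text
1.6583 [0.5380066  0.21671428 0.22004535] [ 0.14  0.86 -1.25  2.19  1.67  1.06 -0.35] [0.53748751 0.21743365 0.22025318] 0.00575960412241579 [ 0.21668114 -0.6021162  -0.67401497]
[[313. 260.]
 [248. 260.]
 [317. 138.]
 [244. 138.]]
```

View pics/dock1.png

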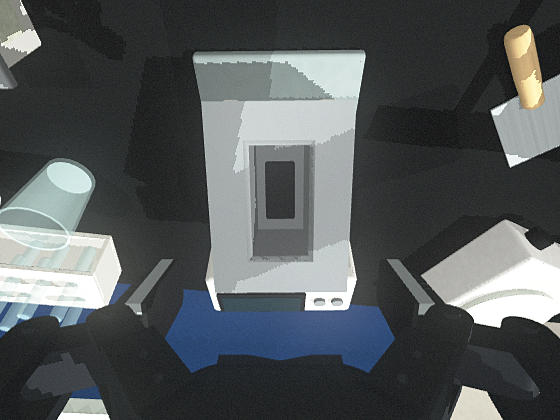

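Run:
```python
import cv2
a=cv2.imread("pics/dock1.png")[90:310,190:370]; cv2.imwrite("pics/d1.png",cv2.resize(a,None,fx=4,fy=4,interpolation=cv2.INTER_CUBIC)[:, :])
b=cv2.imread("pics/dock1.png")[125:280,225:335]; cv2.imwrite("pics/d2.png",cv2.resize(b,None,fx=5,fy=5,interpolation=cv2.INTER_CUBIC)[:600]); print(b.shape)
b=cv2.imread("pics/dock1.png")[125:275,225:335];b=cv2.convertScaleAbs(b,alpha=1.6,beta=-60); cv2.imwrite("pics/d3.png",cv2.resize(b,None,fx=4,fy=4,interpolation=cv2.INTER_CUBIC))
```

```text
(155, 110, 3)
```

View pics/d3.png

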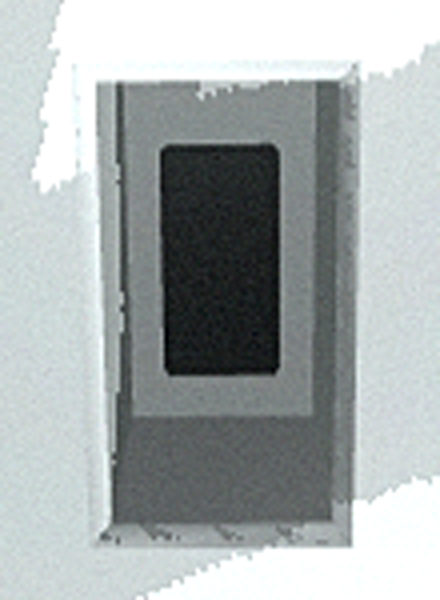

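Run:
```python
from poses import *
from bench import manip
import pickle
from scipy.optimize import least_squares
o=pickle.load(open("dock1.pkl","rb")); m=manip.camera_model("wrist"); T=camT(m,o)
S=lambda x,y:((x+.5)/4-.5+225,(y+.5)/4-.5+125)
O=lambda a,b:(.051*a,.028*b,0); I=lambda a,b:(.047*a,.024*b,-.004)
V=[(O(-1,-1),S(77,63)),(O(-1,1),S(358,63)),(O(1,1),S(353,545)),(O(1,-1),S(93,545)),
(I(-1,-1),S(97,82)),(I(-1,1),S(335,82)),(I(1,1),S(332,523)),(I(1,-1),S(113,525))]
F=[((-.08,-.058,0),(203,100)),((-.08,.058,0),(357,100))]
for W in (V,V[:4],V+F):
    A=np.array([a for a,_ in W]);B=np.array([b for _,b in W])
    fun=lambda p:(proj(m,T,dockpts(p[:3],A,p[3] if len(p)>3 else .112))-B).ravel()
    s=least_squares(fun,list(DK)); print(s.x.round(4),fun(s.x).round(1))
    s=least_squares(fun,list(DK)+[.112]); print(s.x.round(4),np.abs(fun(s.x)).max().round(1))
```

```text
[0.6011 0.228  0.1894] [-1.3  0.2  1.  -0.5  0.1  0.6 -0.4  1.  -0.4  0.3  1.1 -0.4  0.3 -0.1
 -0.5 -0.2]
[0.6025 0.2283 0.1894 0.1104] 1.0
[0.6009 0.2281 0.1876] [-1.1  0.   1.3 -0.6  0.1  0.5 -0.4  0.9]
[0.6029 0.2285 0.1877 0.1096] 0.8
[0.6009 0.2281 0.1827] [-0.8 -0.1  1.6 -0.5 -0.1  0.6 -0.6  0.8  0.1 -0.1  1.6 -0.4  0.2 -0.1
 -0.7 -0.4 -1.3  0.9 -0.1  0.1]
[0.6016 0.2283 0.1827 0.111 ] 1.5
```

```bash
sed -i 's/^DK=.*/DK=(.6008,.2281,.187)/' poses.py
python3 - <<'E'
from poses import *
from bench import manip
import pickle
manip.movep(*grasp(C['C'],.2)); manip.wait(.1)
o=manip.get_obs(); im=manip.snapshot("wrist"); cv2.imwrite("pics/C1.png",im)
pickle.dump(o,open("C1.pkl","wb")); print(o["clock"],o["eef_pos"],o["wrist_force"])
cv2.imwrite("pics/C1z.png",cv2.resize(im[100:300,180:380],None,fx=3,fy=3,interpolation=cv2.INTER_CUBIC))
E
```

```text
2.8 [ 0.51200548 -0.01686714  0.20020452] [-0.04604541 -0.50713581 -0.61129606]
```

View pics/C1.png

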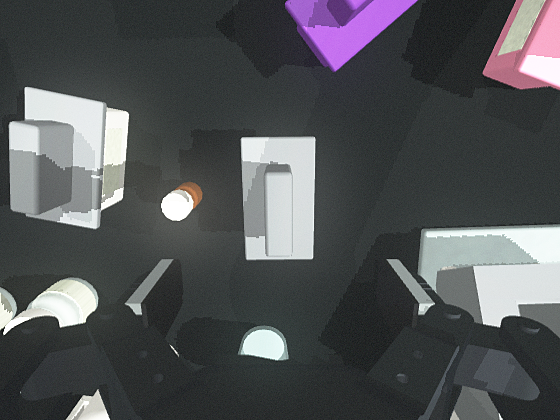

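View pics/C1z.png

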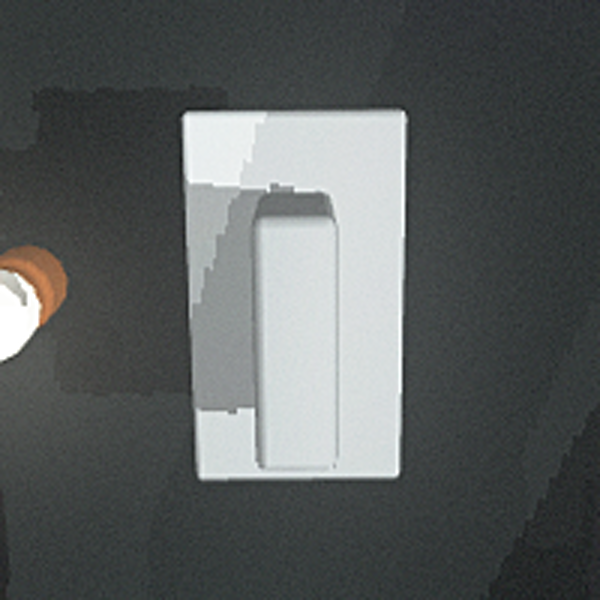

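```bash
cat > wfit.py <<'E'
from poses import *
from bench import manip
from scipy.optimize import least_squares
def wfit(o,uvrim,uvfin,off,sc,p0,dz=0):
    m=manip.camera_model("wrist"); T=camT(m,o)
    A=[];B=[]
    sg=[(-1,-1),(-1,1),(1,1),(1,-1)]
    for uv,(hx,hy,z) in ((uvrim,(.053,.03,.068)),(uvfin,(.0315,.0095,.110))):
        for (a,b),q in zip(sg,uv or []):
            if q is None: continue
            A.append((a*hx,b*hy,z+dz)); B.append(((q[0]+.5)/sc-.5+off[0],(q[1]+.5)/sc-.5+off[1]))
    A=np.array(A);B=np.array(B)
    def fun(p):
        c,s=np.cos(p[2]),np.sin(p[2]); P=np.c_[p[0]+c*A[:,0]-s*A[:,1],p[1]+s*A[:,0]+c*A[:,1],A[:,2]]
        return (proj(m,T,P)-B).ravel()
    s=least_squares(fun,p0); print(s.x.round(4),fun(s.x).round(1)); return s.x
E
python3 - <<'E'
from wfit import *
import pickle
o=pickle.load(open("C1.pkl","rb"))
r=[(182,112),(406,110),(401,477),(197,478)];f=[(261,215),(336,217),(337,467),(259,467)]
p=wfit(o,r,f,(180,100),3,C['C']); wfit(o,r,None,(180,100),3,C['C']);wfit(o,None,f,(180,100),3,C['C'])
m=manip.camera_model("side")
print(ray(m,m["T"],(242,218),0)) # beaker foot-ish
E
```

```text
[ 0.5125 -0.0172  0.1611] [ 0.  -1.   1.3 -0.9  0.2  0.3 -0.2  0.5 -2.1  0.1  0.7 -0.7  0.   1.
  0.2  1.2]
[ 0.5129 -0.0174  0.1651] [-0.6 -0.5  0.7 -0.7  0.1  0.5 -0.3  0.9]
[ 0.5123 -0.017   0.1507] [-1.4 -0.3  1.4 -0.9 -0.1  0.8  0.   0.7]
[ 0.70557994 -0.00327453  0.        ]
```

```bash
cat > ops.py <<'E'
from wfit import *
def fz(n=6):
    v=[]
    for _ in range(n): manip.wait(.04); v.append(manip.get_obs()["wrist_force"])
    return np.array(v).mean(0),np.array(v).std(0)
def pick(p,z=.084,sq=70,lift=.03):
    manip.move_l(*grasp(p,z),v=.15); manip.wait(.1)
    o=manip.get_obs(); print("at",o["eef_pos"],o["clock"])
    f0=fz(); manip.command_gripper(.015,sq); o=manip.get_obs(); print("width",o["width"],o["wrist_force"])
    manip.move_l(grasp(p,z+lift)[0],v=.1); manip.wait(.25)
    f1=fz(); o=manip.get_obs(); print("width",o["width"],"pos",o["eef_pos"],"df",(f1[0]-f0[0]).round(2),"std",f1[1].round(2),o["clock"])
    return f1[0]-f0[0]
E
python3 - <<'E'
from ops import *
C=(.5126,-.0172,.158)
pick(C)
cv2.imwrite("pics/C2.png",manip.snapshot("wrist"))
E
```

```text
at [ 0.51323109 -0.01696286  0.08493248] 3.875
width 0.018860203045645205 [-0.03807256 -0.01652863  1.65580676]
width 0.019150651786071997 pos [ 0.51250217 -0.01715222  0.11383845] df [ 0.01  0.19 -4.73] std [0.3  0.26 0.58] 5.6833
```

View pics/C2.png

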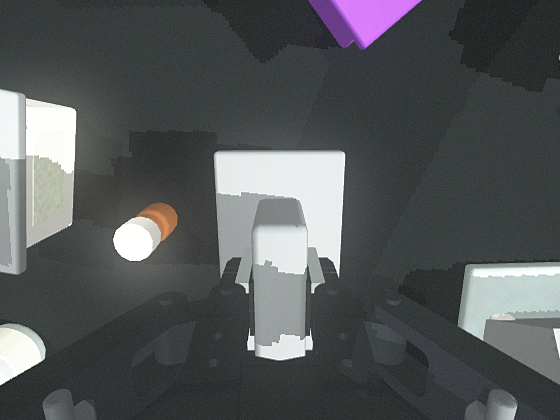

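Run:
```python
from ops import *
f=fz(15); print(f, manip.get_obs()["clock"])
# check path feasibility for docking
for h in (.12,.11,.1,.08,.06,.04,.024): 
    q=manip.solve_ik(*dpose(DK,h)); print(h,None if q is None else q.round(2))
print(dpose(DK,.12)[0])
```

```text
(array([ 0.03212238, -0.36898247, -4.67078627]), array([0.57478292, 0.66852753, 0.5432566 ])) 6.3583
0.12 [ 0.04  0.75 -1.    2.19  1.71  0.83 -0.4 ]
0.11 [ 0.04  0.77 -0.99  2.18  1.74  0.84 -0.41]
0.1 [ 0.03  0.79 -0.97  2.18  1.76  0.84 -0.42]
0.08 [ 0.02  0.82 -0.95  2.17  1.8   0.85 -0.44]
0.06 [ 0.01  0.86 -0.93  2.15  1.84  0.85 -0.46]
0.04 [ 0.    0.9  -0.91  2.13  1.88  0.86 -0.47]
0.024 [-0.    0.93 -0.9   2.12  1.91  0.86 -0.47]
[0.54184602 0.21694528 0.21592305]
```

Run:
```python
from ops import *
manip.command_gripper(.015,100)
manip.move_l([.5125,-.0172,.24],v=.2)
print(manip.get_obs()["clock"])
manip.movep(*dpose(DK,.15))
o=manip.get_obs(); print(o["clock"],o["eef_pos"]-dpose(DK,.15)[0],o["qpos"].round(2))
manip.move_l(*dpose(DK,.112),v=.1); manip.wait(.2)
o=manip.get_obs(); print(o["clock"],(o["eef_pos"]-dpose(DK,.112)[0]).round(4),o["qpos"].round(2),o["width"],o["wrist_force"])
cv2.imwrite("pics/p_side.png",manip.snapshot("side"));cv2.imwrite("pics/p_scene.png",manip.snapshot("scene"));cv2.imwrite("pics/p_wrist.png",manip.snapshot("wrist"))
a=cv2.imread("pics/p_side.png")[130:280,130:290]; cv2.imwrite("pics/p_sidez.png",cv2.resize(a,None,fx=4,fy=4,interpolation=cv2.INTER_CUBIC))
```

```text
7.3583
8.4417 [ 0.00011361 -0.00139598 -0.0010333 ] [-0.06  0.61 -0.8   2.21  1.66  0.65 -0.4 ]
9.175 [0.     0.0001 0.0007] [-0.06  0.69 -0.79  2.19  1.76  0.69 -0.47] 0.019015607920181875 [ 0.12427283 -0.47172825 -5.06393306]
```

View pics/p_sidez.png

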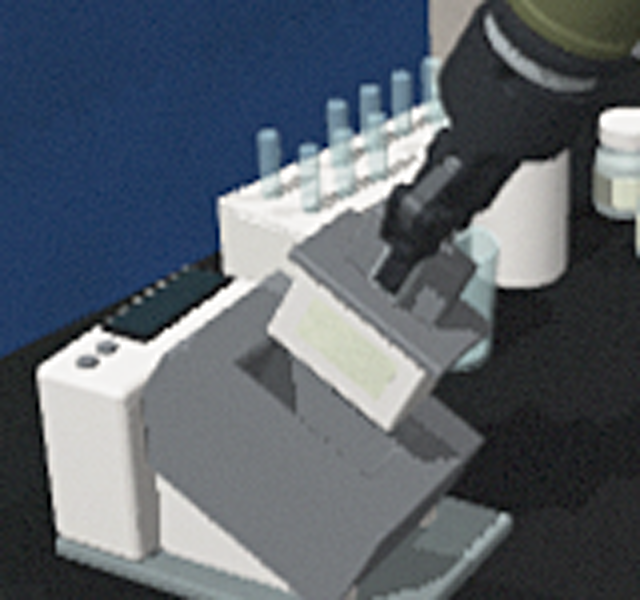

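View pics/p_wrist.png

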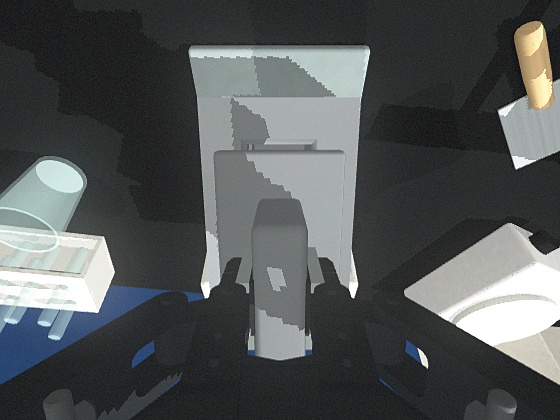

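View pics/p_scene.png

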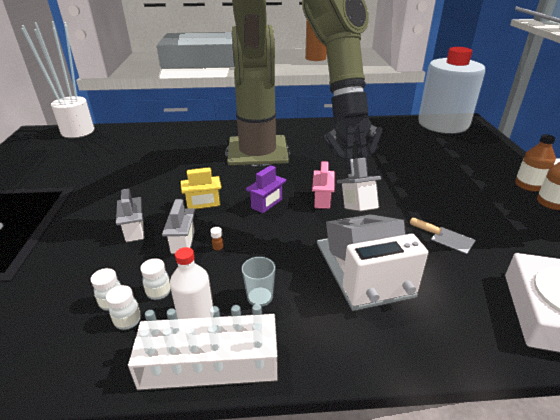

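Run:
```python
from ops import *
def h_of():
    o=manip.get_obs(); d=dockR(DK[2]).T@(o["eef_pos"]-np.array([DK[0],DK[1],.112])); return d.round(4),o["wrist_force"].round(2),round(o["clock"],2)
print(manip.move_l(*dpose(DK,.06),v=.04,contact_N=10),*h_of())
manip.wait(.3); print(*h_of())
cv2.imwrite("pics/q_wrist.png",manip.snapshot("wrist"))
a=manip.snapshot("side")[130:280,130:290]; cv2.imwrite("pics/q_side.png",cv2.resize(a,None,fx=4,fy=4,interpolation=cv2.INTER_CUBIC))
```

```text
False [0.0002 0.0001 0.0602] [ 1.    0.14 -5.47] 10.78
[0.0001 0.     0.0601] [-0.27 -0.   -5.06] 11.07
```

View pics/q_side.png

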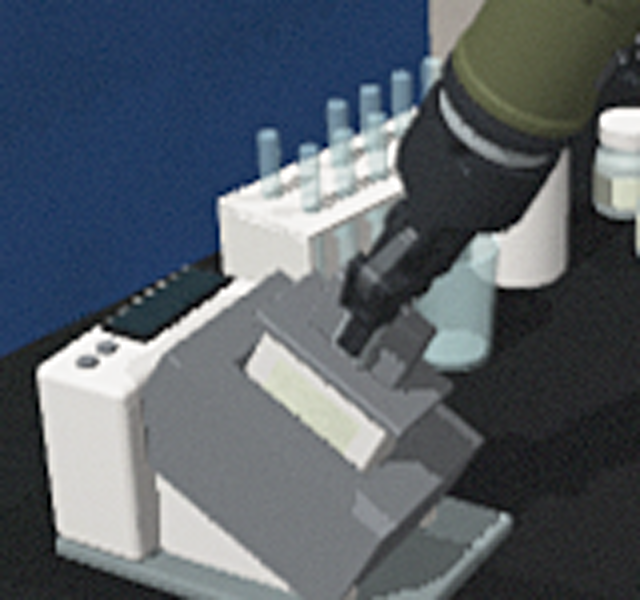

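```bash
cat >> ops.py <<'E'
def h_of():
    o=manip.get_obs(); R=dockR(DK[2]); d=R.T@(o["eef_pos"]-np.array([DK[0],DK[1],.112])); return d.round(4),(R.T@o["wrist_force"]).round(2),round(o["clock"],2)
E
python3 - <<'E'
from ops import *
print(manip.move_l(*dpose(DK,.043),v=.04,contact_N=10),*h_of())
print(manip.move_l(*dpose(DK,.016),v=.02,contact_N=32),*h_of())
manip.wait(.15);print(*h_of(),manip.get_obs()["width"])
cv2.imwrite("pics/r_wrist.png",manip.snapshot("wrist"))
a=manip.snapshot("side")[130:280,130:290]; cv2.imwrite("pics/r_side.png",cv2.resize(a,None,fx=4,fy=4,interpolation=cv2.INTER_CUBIC))
E
```

```text
False [-0.0003  0.      0.0428] [-2.45  0.2  -4.06] 11.75
True [ 0.     -0.      0.0201] [ 0.34 -1.57  4.98] 12.87
[ 0.     -0.      0.0201] [ 0.85 -0.8   4.82] 13.02 0.018860986380511032
```

View pics/r_side.png

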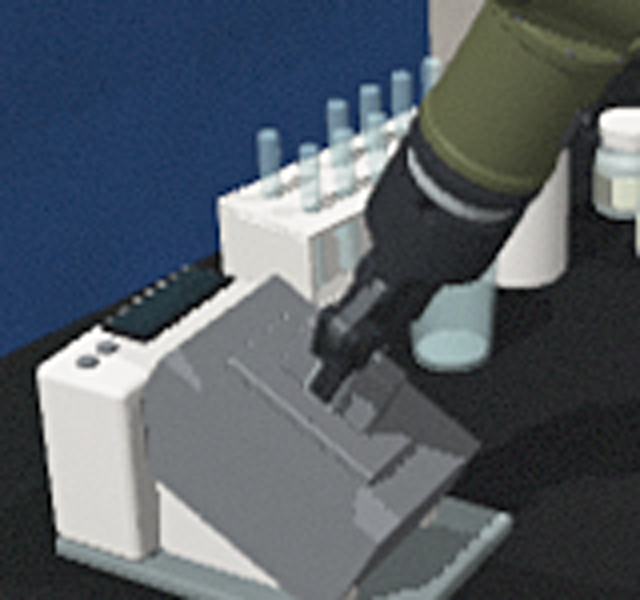

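View pics/r_wrist.png

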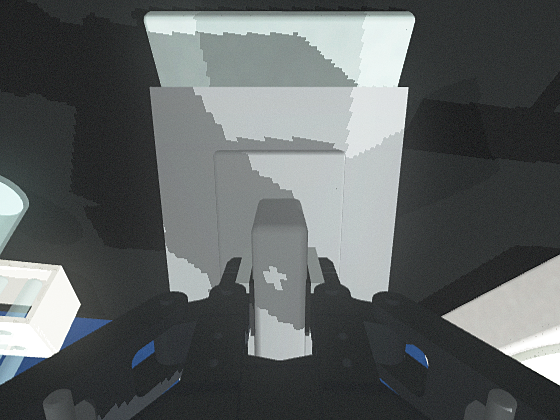

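Run:
```python
from ops import *
print(manip.move_l(*dpose(DK,.014),v=.015,contact_N=42),*h_of())
manip.wait(.2);print(*h_of(),manip.get_obs()["width"])
```

```text
True [-0.      0.0001  0.0201] [1.08 0.35 7.98] 13.42
[-0.      0.      0.0201] [ 1.99 -0.59  6.46] 13.62 0.018838974714839085
```

Run:
```python
from ops import *
manip.command_gripper(.06); manip.wait(.2); print(*h_of(),manip.get_obs()["width"])
manip.move_l(*dpose(DK,.085),v=.08)
manip.move_l(*dpose(DK,.12),v=.15); manip.wait(.3);print(*h_of())
import pickle; o=manip.get_obs()
im=manip.snapshot("wrist"); pickle.dump(o,open("f.pkl","wb"))
cv2.imwrite("pics/s_wrist.png",im)
s=manip.snapshot("side"); cv2.imwrite("pics/s_sidefull.png",s);a=s[130:280,130:290]; cv2.imwrite("pics/s_side.png",cv2.resize(a,None,fx=4,fy=4,interpolation=cv2.INTER_CUBIC))
cv2.imwrite("pics/s_scene.png",manip.snapshot("scene"))
```

```text
[-0.0024 -0.0008  0.0193] [ 0.35  0.76 -0.3 ] 14.29 0.059969324000637064
[-0.0004 -0.0002  0.1193] [-0.09 -0.43 -0.52] 15.94
```

View pics/s_side.png

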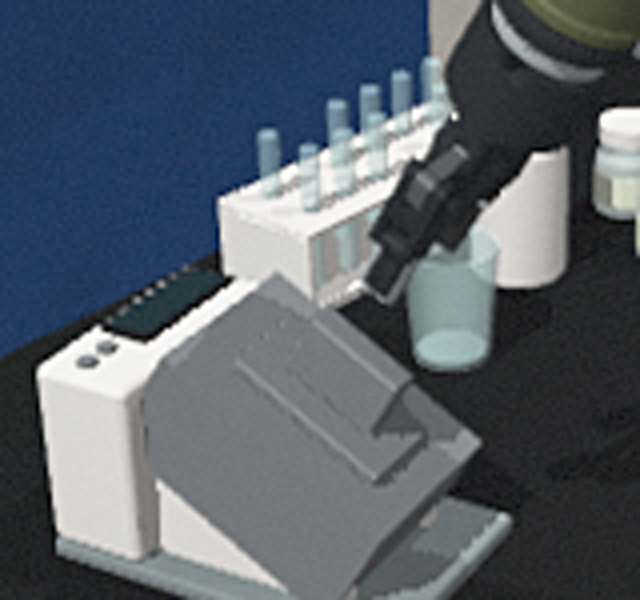

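View pics/s_wrist.png

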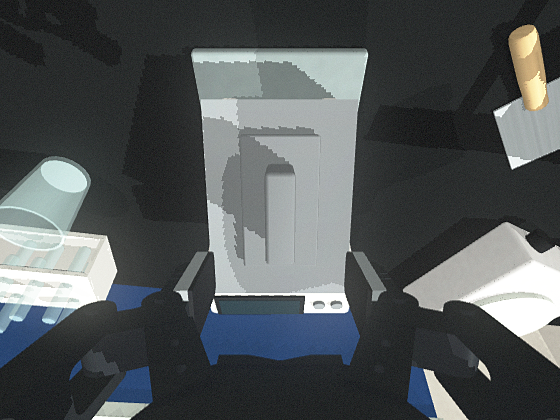

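View pics/s_scene.png

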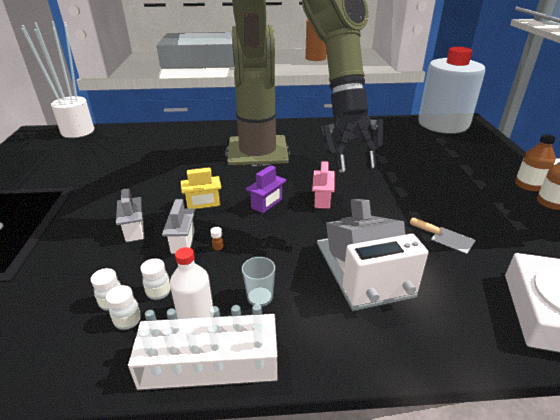

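Run:
```python
import cv2
a=cv2.imread("pics/s_sidefull.png")[200:255,180:245]; a=cv2.convertScaleAbs(a,alpha=1.8,beta=-90); cv2.imwrite("pics/s_z.png",cv2.resize(a,None,fx=10,fy=10,interpolation=cv2.INTER_CUBIC))
a=cv2.imread("pics/s_wrist.png")[120:280,225:335];a=cv2.convertScaleAbs(a,alpha=1.6,beta=-100); cv2.imwrite("pics/s_w.png",cv2.resize(a,None,fx=3.6,fy=3.6,interpolation=cv2.INTER_CUBIC))
```

```text
(no output)
```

View pics/s_z.png

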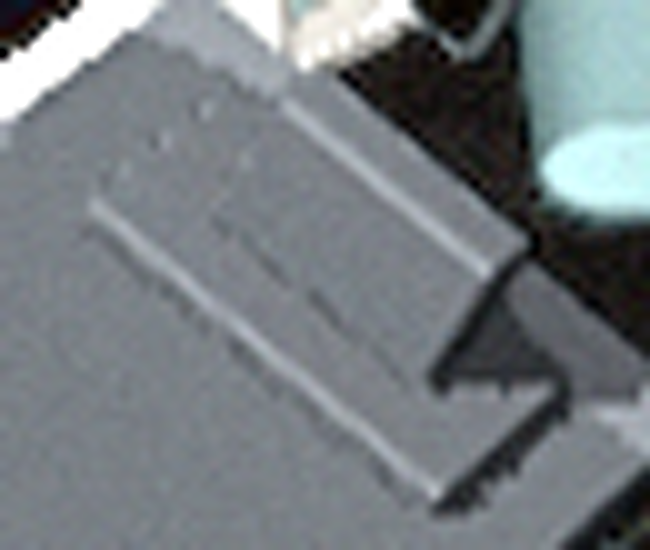

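View pics/s_w.png

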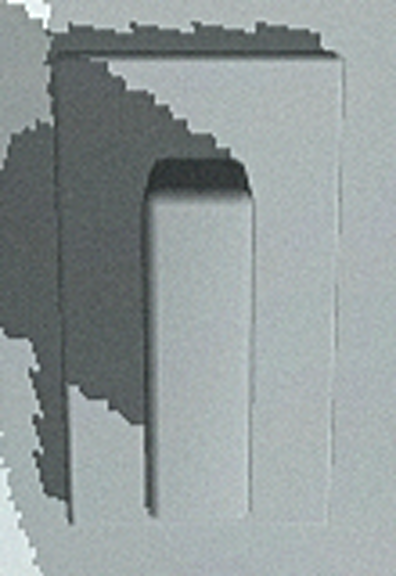

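Run:
```python
from ops import *
a=cv2.imread("pics/scene0.png");b=cv2.imread("pics/s_scene.png")
d=cv2.blur(cv2.absdiff(a,b),(5,5)).max(2); n,l,st,c=cv2.connectedComponentsWithStats((d>35).astype(np.uint8)); print(st[1:][st[1:,4]>15])
print(*h_of()); manip.job_done()
```

```text
[[ 217    0   20   93  750]
 [ 265    0   20   35  523]
 [ 302    0   66  117 4958]
 [ 272   48   10   16   90]
 [ 265   77    9    8   48]
 [ 233   88   42   30  990]
 [ 369  119   10    9   66]
 [ 247  121   27   16  195]
 [ 329  125    4    7   19]
 [ 252  139    7   10   49]
 [ 369  149    7   19  104]
 [ 247  153   19   13  168]
 [ 339  153    7   20  111]
 [ 250  169   16   24  268]
 [ 122  189   20   23  226]
 [ 236  196   34   58 1307]
 [ 336  198   64   29  675]
 [ 185  208   10    6   49]
 [ 140  221    5    5   20]
 [ 191  223    5   13   48]
 [ 160  261    6   14   55]
 [ 160  285    8    9   57]]
[-0.0002 -0.      0.1197] [0.45 0.25 0.46] 16.09
the job is handed in; nothing more can be done
```

Run:
```python
import cv2,numpy as np
f=lambda p:cv2.resize(cv2.imread(p)[180:300,90:290],None,fx=2.4,fy=2.4,interpolation=cv2.INTER_CUBIC)
cv2.imwrite("pics/cmp.png",np.vstack([f("pics/scene0.png"),f("pics/s_scene.png")]))
```

```text
(no output)
```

View pics/cmp.png

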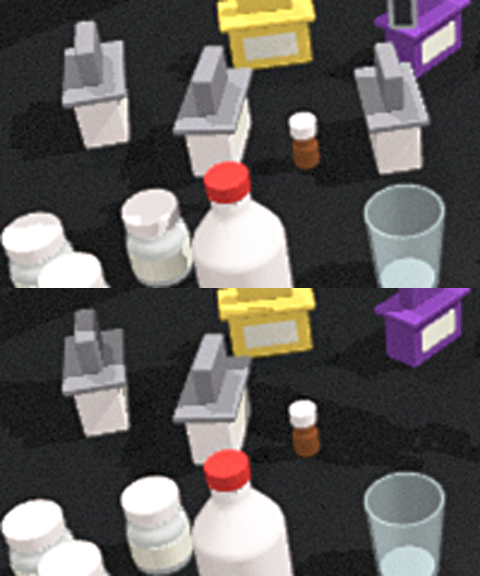

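The full cartridge is docked and pressed home, and the job was handed in at about 16 s of the 67 s allowed.

- **Finding the full one:** I lifted the cartridge nearest the dock first. It weighed about 4.7 N (roughly 0.48 kg), which is inside the full range and twice the empty limit. I didn't lift the other two.
- **Docking:** I guided it along the dock's axis and it went in without catching. I pressed until it stopped hard, to a force change of 32 N and then 42 N, and it didn't move between the two. The stop was within about 0.3 mm of the depth I expected for fully home. I then opened the gripper and backed off.
- **Final checks:**
  - The side and wrist pictures show the rim lying evenly on the dock's face with no visible gap. They can't prove flushness to better than about 1 mm; the depth reading and the hard stop are the stronger evidence.
  - The wrist force was back to about zero, with the robot clear.
- **Other objects:** The before-and-after comparison flagged a few patches on objects I never touched, such as the two remaining grey cartridges and a jar. Side by side these are shadow changes, and everything there stands where it did. I made that side-by-side check after handing in.

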